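Slide the battery pack under the charger's leaf spring

TASK

One of the two battery packs is not home in its charger: the sprung contact pins hold its nose up, short of the leaf spring. Press that pack down firmly with the fingertips and keep it pressed while you slide it forward under the leaf spring, until it is fully home against the stop; then let go. The pack must not be picked up, and the other pack and the other things on the bench stay where they are.

Things in the scene. Friction and masses are not known exactly. Their poses are not given: they have to be found in the camera images.
- pack: pack to slide home: black block 110 long (x) x 62 wide x 24 mm high, 0.32 kg. Origin at the centre of its underside; +x to its nose. Lies in the bay 33-42 mm short of home, tail edge on the bay floor, nose held up about 5.5 mm by the sprung pins. Across its top a thumb ridge 44 mm wide (y), 6 long (x), 5 high, its rear face 6 mm ahead of the centre; the top is flat for 60 mm behind it
- thumb (a point): point on the pack's top face (24 mm above its underside) at the foot of the ridge's rear face, in the middle of the width: a fingertip goes just behind it, pressing on the top and pushing the ridge. The pack lies flat when this point is 44 mm above the table
- nose (a point): middle of the top front edge of the pack: 44 mm above the table when pressed flat, about 50 mm when the pins hold it up
- charger: grey single-bay charger under the pack, 203 x 86 mm, fixed to the table. Origin on the table under the centre of a pack that is home; +x is the sliding direction, to the stop. Bay floor 20 mm above the table, between side guides 66 mm apart that rise 14 mm above it; the stop is the upright face of the charger's head, 55 mm ahead of the origin
- home (a point): point on the bay floor, 20 mm above the charger's origin: the pack's origin lies here when the pack is fully home; axes as the charger's
- lip (a point): middle of the lower edge of the upturned free end of the leaf spring, a steel strip 30 mm wide on the charger's head, reaching 29 mm back over the bay. Unloaded this edge is 46.5 mm above the table: over the top of a pack pressed flat (44), but a raised nose strikes it. Farther in the strip dips to 41 mm; lifted by the pack it presses with about 15 N. Pushing in under it takes 10-15 N
- leafarm (a joint): lift of the leaf spring, rad: 0 when nothing is under it, about 0.07 with the pack fully under it
- pins (a joint): how far the two sprung contact pins in the bay floor are pushed in, m: 0 when they stand up and tilt the pack, 0.005 when the pack is flat on the floor. They push up with 4.5 to 7.5 N; pressing down with 10 to 15 N just behind the thumb ridge lays the pack flat
- pack_2: a second, identical pack, already home in the other charger: leave it alone
- charger_2: the other charger, identical, fixed to the table; origin and axes as for charger
- jar: bystander: amber jar with white cap, 44 mm across, 75 mm high, standing between the chargers; origin at the centre of its base
- petri: bystander: covered clear culture dish, round, 60 mm across, 15 mm high; origin at the centre of its base
- bottle: bystander: glass bottle with blue cap, 70 mm across, 145 mm high; origin at the centre of its base
- beaker: bystander: glass beaker, 68 mm across, 90 mm high; origin at the centre of its base
- timer: bystander: white bench timer lying flat, 62 x 62 x 16 mm; origin at the centre of its underside
- meter: bystander: grey hand-held meter lying on its back, 190 x 82 x 34 mm; origin at the centre of its underside
Not all that is in view belongs to the job. What is shaped like the pack but purple or turquoise is not meant.

How it is judged (in metres and radians):
On the way:
1. the fingers press the pack down onto its contact pins while it is still more than 10 mm short of home (value of joint pins above 0.003 m and x of pack in the frame of home below -0.01 m and contact force between the fingers and pack above 2 N), for 0.1 s.
At the end, for the whole second after the job is handed in: the pack is flat in its bay under the leaf spring (leaf lifted 0.055 to 0.11 rad, pins pushed in more than 3.5 mm), within 3 mm of the stop, and at rest (x of pack in the frame of home between -0.003 and 0.003 m and z of pack in the frame of home below 0.002 m and angle between the z axis of pack and the z axis of charger, either way round below 0.03 rad and value of joint leafarm between 0.055 and 0.11 rad and value of joint pins above 0.0035 m and linear speed of pack below 0.01 m/s); the robot touches nothing.
It fails at once if the pack is lifted out of its bay (z of pack in the frame of home above 0.012 m).
It fails at once if the other pack is moved (x of pack_2 in the frame of charger_2 below -0.006 m or z of pack_2 in the frame of charger_2 above 0.026 m).
It fails at once if a bystander is pushed about or knocked over (distance of any of jar, petri, bottle, beaker, timer, meter from where it was at the start of the episode above 0.02 m).
It also fails if it takes over 32 s, if anything falls off the work surface, if the arm or the gripper's body presses on something with over 40 N, if the wrist force passes 120 N, or if a joint passes its speed limit or range.

ROBOT

A 6-joint arm with a two-finger parallel gripper is mounted at the origin on the work surface. World frame = base frame: x ahead of the robot, y to its left, z up, the work surface at z = 0. Lengths are in mm, angles in rad, forces in N, time in s.
With the tool pointing down it reaches from about 300 to 775 mm from the base axis. Payload 14.6 kg.
Tool frame: the origin (TCP) lies on the centre line of the jaws, within the pads' length; the fingertips stand ahead of it and the grasp point (between the pads) is the TCP (manip.tip_reach is the z of the fingertips in the tool frame, in mm); z points along the fingers, y is the direction in which the jaws open and shut (so a half turn about z gives the same grasp; the last joint's range is limited). The gripper opens to 94 mm and grips with 3 to 60 N. Pads are 16 mm wide; open, the fingers measure 119 mm over their backs; the gripper's body (75 mm by 177 mm) begins 78 mm behind the grasp point.
Start: joints at [1.203, 0.3, 1.521, -0, 1.321, -0.067], TCP at [162.954, 525.296, 224.446] pointing down, gripper open.
Joint ranges: [-3.03, 3.03], [-0.79, 2.21], [0.23, 2.52], [-1.04, 4.18], [0, 3.07], [-2.55, 2.55]. Speed limits (rad/s): [2.22, 2.22, 2.57, 3.14, 3.14, 3.14].

INTERFACE

Orientations are given as [roll, pitch, yaw] about the fixed x, y, z axes, in that order (R = Rz(yaw) Ry(pitch) Rx(roll)).
In Python, from cell import manip, camera, search_frame, masks_of, tip_of gives the robot as it stands.
- The arm moves only by the tool send_rows, never from a script. Its argument "plan" is a list of rows, each an object with "travel": the shift along the tool's x, y, z in mm, a list of three; "delta_rot": the turn, a rotation vector about the tool's x, y, z in degrees, a list of three; "fingers": the gripper's target within -1 to 1 (shut at 1, half-way at 0, fully open at -1). In form: [{"travel": [dx, dy, dz], "delta_rot": [wx, wy, wz], "fingers": fingers}, ...]. A call has 1 to 20 rows; each row shifts and turns the commanded pose from where the row before left it, along the tool's axes as they then stand; what a row does not reach is not made up. A row lasts 1/8 s, in which the tool goes at most 62.5 mm and 10.7 degrees, less where a joint would pass 70% of its speed; a pose out of reach is approached as far as the arm can. A call is refused whole if a number of a shift passes 62.5 or a number of a turn 10.7, either way. A call with a gripper value outside its range is refused whole. The fingers move at their own pace and stop on an object; "grip_force" is the grip in N (left out, the last holds). Time passes only in rows, so rows that do not move let the fingers close. It gives the time, the measured TCP pose, the force and the opening at its end, in the units of the state.
- manip.read_state(): the state, without advancing time (a new reading comes with each control period).
- camera(name): name is "side" or "top" or "wrist"; returns a dict with "color" (384x512x3 uint8, red, green, blue), "z_map" (384x512 float32, mm along the optical axis (not along the pixel's ray), 0 where there is no reading), "fov_y" (degrees; the focal length in pixels is half the picture's height over the tangent of half this angle, whatever the lens; pixels are square), "cx", "cy" (the principal point, pixels), "world_from_camera" (4x4, takes a point from camera to world coordinates); the wrist camera has in their place "tool_from_camera" (4x4, takes a point from camera to tool coordinates, whose origin is the TCP and whose axes are the flange's). Camera axes: x right, y up, looking along -z (the intrinsics and any distortion apply to the point x, -y, -z); pixel columns grow to the right and rows downward; lengths in mm; the calibration is good to about 2 mm. A picture is of the moment at which its call begins: read the wrist's pose just before it.
- manip.sign_off(): hands the job in, once; it reports no verdict.
Trained networks look in the newest picture that a camera, given by its name, has taken for a name from the list of things; names that differ only in an ending like _2 or _b are one class to them, and where a whole thing is asked for, a point or a joint stands for the part that bears it (a point fixed in the world has none). Each returns a list of dicts, best first, with "confidence" (0 to 1); they miss things now and then, are a little off and sometimes report something else, mostly with a low value. They report only what shows in the picture. A call takes as long as a camera call. They do not tell look-alikes from the thing itself.
- search_frame(name, camera): "at" ([x, y, z] in mm, in the coordinates of the camera as it stood for that picture, good to about 4 mm: the middle of the surface that is visible of it).
- masks_of(name, camera): "region" (384x512 bool, what is visible of it).
- tip_of(name, camera): "at" ([x, y, z] in mm, in the coordinates of the camera as it stood for that picture, good to about 4 mm: a listed point, or the origin of a listed thing).
The state is a dict: "clock": time; "joints": joint angles; "qd": joint speeds; "effort": joint torques, N m; "eef_pos": TCP position; "eef_rot": TCP orientation; "wrist_force": force on the tool from outside, world axes, zero at the start; "moment": the same for the moment, N m; "finger_gap": finger opening in mm.
Only numpy, scipy, OpenCV 4.12 (cv2) and the standard library are available. Lean on these libraries where they do the work, as an engineer would, in place of code of your own. Each camera call takes 0.05 s, during which the arm holds its last target. There are 200 camera calls.

## Working session

There is one attempt and no reset: what is moved stays moved. The work goes in short steps, Python scripts to look and compute and a tool call to move; the robot and the scene stay as the last step left them, time stands still between calls to the robot, and variables do not carry over. Pictures are saved under pics/ and viewed, about 8 in all and at most 12, crops included, and the job is handed in when it is done.

Besides the shell and the picture viewer there is one more tool, called after "Emit:" as name([rows], argument=value, ...), one row to a line, values as JSON. send_rows: Moves the arm, as the interface text tells. Its arguments: {"type":"object","properties":{"plan":{"type":"array"},"grip_force":{"type":"number"}},"required":["plan"]}

```bash
mkdir -p pics
cat > h.py <<'E'
import numpy as np, cv2
from cell import manip, camera, search_frame, masks_of, tip_of
from scipy.spatial.transform import Rotation as R
def tw():
    s=manip.read_state(); T=np.eye(4); T[:3,:3]=R.from_euler('xyz',s['eef_rot']).as_matrix(); T[:3,3]=s['eef_pos']; return T
def shot(n):
    T=tw(); c=camera(n)
    c['W']=c['world_from_camera'] if 'world_from_camera' in c else T@np.array(c['tool_from_camera'])
    return c
def w(c,p): return (np.array(c['W'])@np.append(p,1))[:3]
def px(c,P):
    p=np.linalg.inv(np.array(c['W']))@np.append(P,1); f=192/np.tan(np.radians(c['fov_y'])/2)
    return [c['cx']+f*p[0]/-p[2], c['cy']-f*p[1]/-p[2]]
def cloud(c):
    z=c['z_map']; f=192/np.tan(np.radians(c['fov_y'])/2); v,u=np.indices(z.shape)
    P=np.stack([(u-c['cx'])/f*z,-(v-c['cy'])/f*z,-z],-1); W=np.array(c['W'])
    return P@W[:3,:3].T+W[:3,3]
E
python3 - <<'E'
from h import *
print({k:np.round(v,3) for k,v in manip.read_state().items()}, manip.tip_reach)
ims=[]
for n in ['top','side']:
    c=shot(n); ims.append(c['color']); print(n,{k:v for k,v in c.items() if k not in('color','z_map','W')})
    for t in ['pack','charger','thumb','nose','lip','home','jar']:
        for d in tip_of(t,n): print(n,t,round(d['confidence'],2),np.round(w(c,d['at'])),np.round(px(c,w(c,d['at']))))
cv2.imwrite('pics/a.png',cv2.resize(ims[0][...,::-1],(800,600))); cv2.imwrite('pics/b.png',cv2.resize(ims[1][...,::-1],(800,600)))
E
```

```text
{'clock': np.float64(0.0), 'joints': array([ 1.203,  0.301,  1.522, -0.   ,  1.321, -0.067]), 'qd': array([ 0.001, -0.   , -0.001, -0.001,  0.   , -0.001]), 'effort': array([-0.0000e+00, -5.3181e+01, -3.5273e+01,  7.1000e-02,  2.4000e-02,
       -0.0000e+00]), 'eef_pos': array([162.875, 525.075, 223.861]), 'eef_rot': array([-3.14 , -0.   ,  2.841]), 'wrist_force': array([ 0.072, -0.137,  0.175]), 'moment': array([ 0.003,  0.008, -0.018]), 'finger_gap': np.float64(94.137)} 19.0
top {'fov_y': 52.950126345239056, 'cx': 243.48866354517253, 'cy': 185.2931601126994, 'world_from_camera': array([[ 1.26940573e-02,  9.97752134e-01, -6.57992337e-02,
         3.61200934e+02],
       [-9.99849292e-01,  1.34450338e-02,  1.09829097e-02,
        -6.03833435e+00],
       [ 1.18428945e-02,  6.56498995e-02,  9.97772437e-01,
         1.35606933e+03],
       [ 0.00000000e+00,  0.00000000e+00,  0.00000000e+00,
         1.00000000e+00]])}
top pack 0.96 [ 523. -132.   21.] [276. 164.]
top pack 0.88 [ 233. -272.    2.] [315. 248.]
top pack 0.81 [ 349. -140.    1.] [277. 215.]
top pack 0.67 [515. 157.  19.] [
[... 1244 characters left out ...]
ide pack 0.32 [ 582. -123.   47.] [316. 203.]
side charger 0.95 [509. 160.   2.] [259. 152.]
side charger 0.85 [ 563. -124.   -1.] [309. 215.]
side charger 0.65 [ 387. -373.    2.] [286. 311.]
side thumb 0.86 [ 530. -138.   48.] [302. 212.]
side thumb 0.62 [ 348. -139.   28.] [242. 235.]
side thumb 0.59 [ 233. -273.   26.] [216. 292.]
side nose 0.93 [ 301. -139.   24.] [226. 241.]
side nose 0.83 [ 185. -286.   24.] [199. 303.]
side nose 0.8 [ 577. -120.   45.] [314. 204.]
side lip 0.6 [512. 158.   2.] [260. 152.]
side lip 0.51 [ 561. -127.   -3.] [308. 216.]
side lip 0.42 [ 583. -119.   50.] [316. 202.]
side home 0.86 [ 564. -128.   21.] [310. 211.]
side jar 0.76 [572.   3.  -1.] [295. 182.]
```

View pics/a.png

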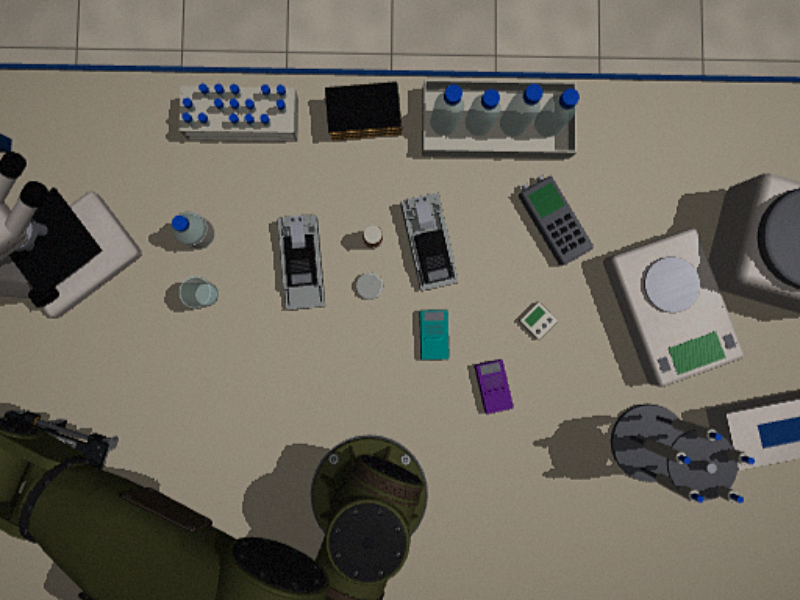

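View pics/b.png

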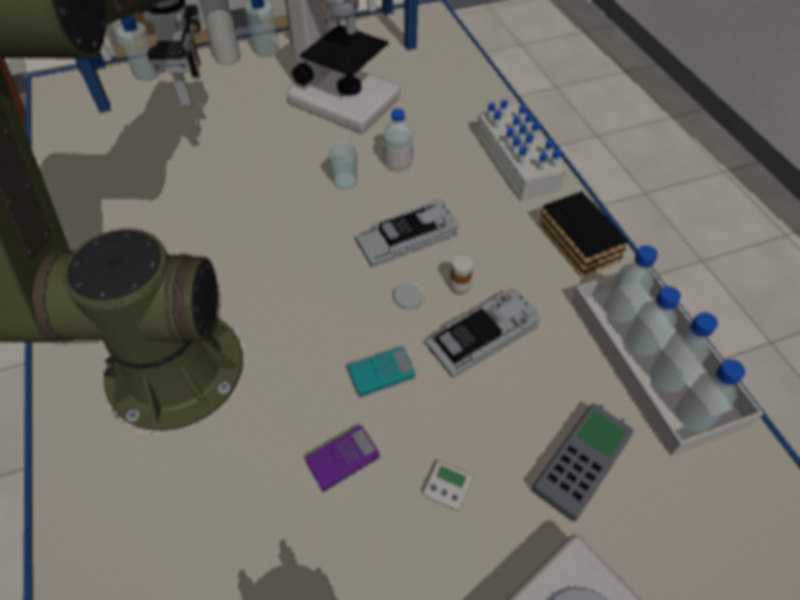

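The pack on the right (top view, pixel 432,255 of 800x600; side 465,335) is the candidate, because there is a gap between it and the charger head. The left pack (302,260) sits under its leaf with bare floor behind it, so it is home. The turquoise (434,335) and purple (493,385) blocks are look-alikes. Next I go above the right one and confirm with the wrist camera.

Emit:
send_rows([
  {"travel": [-30,-29,-1],"delta_rot": [0,0,0],"fingers": 1},
  {"travel": [-30,-29,-1],"delta_rot": [0,0,0],"fingers": 1},
  {"travel": [-30,-29,-1],"delta_rot": [0,0,0],"fingers": 1},
  {"travel": [-30,-29,-1],"delta_rot": [0,0,0],"fingers": 1},
  {"travel": [-30,-29,-1],"delta_rot": [0,0,0],"fingers": 1},
  {"travel": [-30,-29,-1],"delta_rot": [0,0,0],"fingers": 1},
  {"travel": [-30,-29,-1],"delta_rot": [0,0,0],"fingers": 1},
  {"travel": [-30,-29,-1],"delta_rot": [0,0,0],"fingers": 1},
  {"travel": [-30,-29,-1],"delta_rot": [0,0,0],"fingers": 1},
  {"travel": [-30,-29,-1],"delta_rot": [0,0,0],"fingers": 1},
  {"travel": [-30,-29,-1],"delta_rot": [0,0,0],"fingers": 1},
  {"travel": [-30,-29,-1],"delta_rot": [0,0,0],"fingers": 1},
  {"travel": [-30,-29,-1],"delta_rot": [0,0,0],"fingers": 1},
  {"travel": [-30,-29,-1],"delta_rot": [0,0,0],"fingers": 1},
  {"travel": [-30,-29,-1],"delta_rot": [0,0,0],"fingers": 1},
  {"travel": [-30,-29,-1],"delta_rot": [0,0,0],"fingers": 1},
  {"travel": [-30,-29,-1],"delta_rot": [0,0,0],"fingers": 1},
  {"travel": [-30,-29,-1],"delta_rot": [0,0,0],"fingers": 1},
])

```text
clock: 3.05
eef_pos: [524.6, -134.6, 242.5]
eef_rot: [3.142, 0.0, 2.841]
wrist_force: [-0.4, -0.4, -0.1]
finger_gap: 0.5
```

Emit:
send_rows([
  {"travel": [0,0,0],"delta_rot": [0,0,10],"fingers": 1},
  {"travel": [0,0,0],"delta_rot": [0,0,10],"fingers": 1},
  {"travel": [0,0,0],"delta_rot": [0,0,10],"fingers": 1},
  {"travel": [0,0,0],"delta_rot": [0,0,10],"fingers": 1},
  {"travel": [0,0,0],"delta_rot": [0,0,10],"fingers": 1},
  {"travel": [0,0,0],"delta_rot": [0,0,10],"fingers": 1},
  {"travel": [0,0,0],"delta_rot": [0,0,10],"fingers": 1},
  {"travel": [0,0,0],"delta_rot": [0,0,10],"fingers": 1},
  {"travel": [0,0,0],"delta_rot": [0,0,10],"fingers": 1},
  {"travel": [0,0,0],"delta_rot": [0,0,10],"fingers": 1},
  {"travel": [0,0,0],"delta_rot": [0,0,10],"fingers": 1},
  {"travel": [0,0,0],"delta_rot": [0,0,10],"fingers": 1},
  {"travel": [0,0,0],"delta_rot": [0,0,10],"fingers": 1},
  {"travel": [0,0,0],"delta_rot": [0,0,10],"fingers": 1},
  {"travel": [0,0,0],"delta_rot": [0,0,10],"fingers": 1},
  {"travel": [0,0,0],"delta_rot": [0,0,0],"fingers": 1},
])

```text
clock: 5.05
eef_pos: [524.1, -133.3, 242.5]
eef_rot: [3.142, -0.0, 0.224]
wrist_force: [-0.1, -0.0, -0.7]
finger_gap: 0.4
```

```bash
cat > look.py <<'E'
from h import *; import sys
c=shot('wrist'); s=manip.read_state()
print(s['clock'],np.round(s['eef_pos'],1),np.round(s['eef_rot'],3),np.round(s['wrist_force'],1),s['finger_gap'])
for t in ['pack','charger','thumb','nose','lip','home']:
    for d in tip_of(t,'wrist'): print(t,round(d['confidence'],2),np.round(w(c,d['at']),1),np.round(px(c,w(c,d['at']))))
im=c['color'][...,::-1]; cv2.imwrite('pics/%s.png'%sys.argv[1],cv2.resize(im,(800,600)))
np.savez('pics/%s.npz'%sys.argv[1],P=cloud(c),C=c['color'])
# orientation from mask
for m in masks_of('charger','wrist')[:2]:
    P=cloud(c)[m['region']&(c['z_map']>0)]; r=cv2.minAreaRect(P[:,:2].astype(np.float32)); print('charger rect',m['confidence'],r,np.percentile(P[:,2],[5,50,95]))
for m in masks_of('pack','wrist')[:2]:
    P=cloud(c)[m['region']&(c['z_map']>0)]; r=cv2.minAreaRect(P[:,:2].astype(np.float32)); print('pack rect',m['confidence'],r,np.percentile(P[:,2],[5,50,95]))
E
python3 look.py c
```

```text
5.1 [ 524.  -133.3  242.4] [-3.142  0.     0.227] [-0.5 -0.2  0.8] 0.38238289655706387
pack 0.86 [ 519.9 -131.7   24.9] [252. 179.]
pack 0.57 [511.5 158.5  20.7] [ 35. 136.]
charger 0.8 [515.5 158.3   2.1] [ 45. 133.]
charger 0.69 [ 577.5 -119.2   52.2] [253. 136.]
charger 0.64 [ 560.8 -126.5   -1.9] [255. 147.]
thumb 0.87 [ 529.5 -129.1   49.2] [252. 175.]
thumb 0.56 [566.5   2.    4.2] [163. 122.]
nose 0.72 [ 576.9 -118.    48.5] [251. 136.]
nose 0.51 [ 587.3 -119.1   56.5] [254. 128.]
lip 0.76 [ 587.  -118.3   50.5] [253. 128.]
home 0.63 [ 559.7 -127.8   22.7] [256. 150.]
charger rect 0.71 ((510.6567687988281, 170.4810791015625), (208.60365295410156, 114.4169921875), 5.735574722290039) [ 9.24724867 32.95940427 49.2961443 ]
charger rect 0.66 ((562.8951416015625, -125.17100524902344), (210.90077209472656, 94.85147094726562), 13.340713500976562) [20.00689721 37.7986186  48.7233484 ]
pack rect 0.69 ((519.6177978515625, -134.3193359375), (119.9053726196289, 64.54051971435547), 14.2742919921875) [44.29392945 47.47551134 50.61958888]
pack rect 0.68 ((395.1829833984375, -115.00121307373047), (24.813976287841797, 16.177005767822266), 0.304541677236557) [ 7.49469612 24.02973504 25.76822327]
```

View pics/c.png

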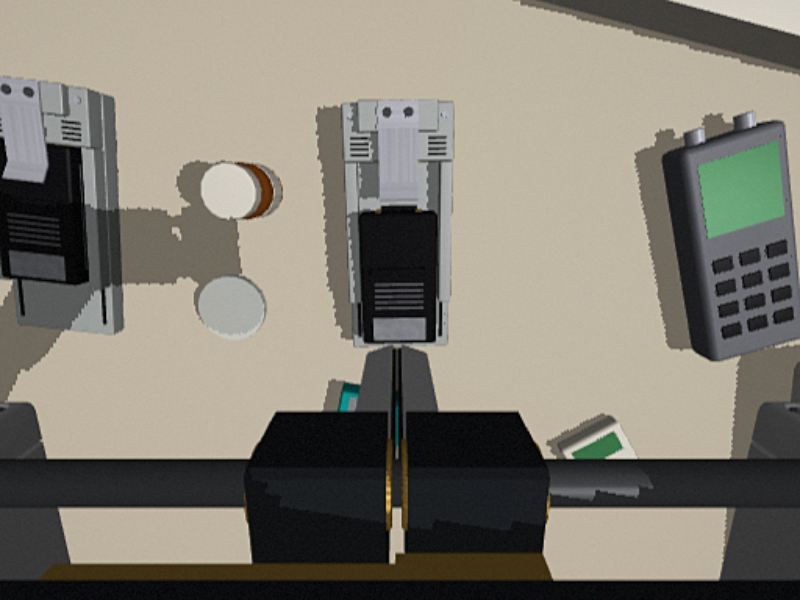

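The crop-size wrist view confirms it. The pack at pixel (398,275) lies with about 38 mm of open bay between its nose (row 207) and the stop, its ridge is near row 270, and the leaf lip is near row 200. Now I profile the depth to locate the ridge, the centre line and the yaw.

Run:
```python
from h import *
d=np.load('pics/c.npz'); P=d['P'].reshape(-1,3); C=d['C'].reshape(-1,3).astype(int)
a=np.radians(13.2); ux=np.array([np.cos(a),np.sin(a)]); uy=np.array([-ux[1],ux[0]])
o=np.array([524,-133.]); q=(P[:,:2]-o)@np.stack([ux,uy],1)
for lo,hi in((-18,18),):
  for s in range(-66,110,3):
    m=(abs(q[:,0]-s)<1.5)&(q[:,1]>lo)&(q[:,1]<hi)
    if m.sum(): print(s,np.round(np.percentile(P[m,2],[20,50,90]),1),m.sum(),end='; ')
print()
# side edges: pack dark points on top
m0=(C.sum(1)<150)&(P[:,2]>40)&(abs(q[:,1])<45)
E=[]
for s in range(-45,40,5):
    m=m0&(abs(q[:,0]-s)<2.5)
    if m.sum()>5: y=np.percentile(q[m,1],[1,99]); E.append([s,*y])
E=np.array(E); print(np.round(E,1).tolist()); print('slopes deg',np.degrees(np.polyfit(E[:,0],E[:,1],1)),np.degrees(np.polyfit(E[:,0],E[:,2],1)))
# charger outer edges, z>28 guides
L=[]
for s in range(-40,100,5):
    m=(abs(q[:,0]-s)<2.5)&(P[:,2]>26)&(abs(q[:,1])<60); y=np.percentile(q[m,1],[1,99]); L.append([s,*y])
L=np.array(L); print(np.round(L,1).tolist()); print(np.degrees(np.polyfit(L[:,0],L[:,1],1)[0]),np.degrees(np.polyfit(L[:,0],L[:,2],1)[0]))
```

```text
-66 [20.2 20.6 21. ] 21; -63 [20.  20.6 21.5] 25; -54 [43.8 44.5 45.4] 27; -51 [44.4 45.1 45.8] 54; -48 [44.2 45.1 46. ] 56; -45 [44.7 45.1 46.1] 61; -42 [45.  45.4 46.4] 56; -39 [45.1 45.6 46.3] 61; -36 [45.3 45.8 47. ] 60; -33 [45.2 45.8 46.8] 54; -30 [45.4 45.8 46.7] 54; -27 [45.3 46.1 47.2] 63; -24 [45.7 46.2 47. ] 60; -21 [45.9 46.5 47.5] 69; -18 [46.2 46.7 47.9] 57; -15 [45.8 46.4 47.5] 56; -12 [46.2 46.9 47.7] 69; -9 [ 46.6  47.3 310.9] 78; -6 [46.4 47.  48.6] 62; -3 [46.7 47.3 48.4] 59; 0 [ 47.   47.5 288.4] 90; 3 [ 47.5  48.6 294.3] 108; 6 [ 52.3 287.  328.8] 99; 9 [242.8 263.1 281.6] 2094; 12 [47.7 48.6 53. ] 93; 15 [ 47.2  48.3 340.5] 75; 18 [345.1 347.  349.4] 2133; 21 [344.9 345.5 350.1] 2146; 24 [345.1 354.5 356.7] 3639; 27 [344.3 345.1 345.8] 1738; 30 [344.5 345.1 345.8] 1734; 33 [332.4 339.4 345.1] 6032; 36 [ 49.7 338.1 344.1] 262; 39 [48.5 49.3 50.2] 67; 42 [48.6 49.2 50.1] 82; 45 [48.9 49.6 50.6] 60; 48 [49.  49.7 50.6] 90; 51 [49.1 49.8 50.7] 59; 54 [33.  47.4 49.5] 116; 57 [20.2 20.8 21.9] 63; 60 [20.4 20.9 21.8] 76; 63 [20.  21.2 48.6] 52; 66 [46.8 47.6 48.9] 59;
[... 714 characters left out ...]
s deg [   -2.16435872 -1856.69242488] [   6.15498285 1806.0610285 ]
[[-40.0, -31.7, 28.8], [-35.0, -31.5, 28.7], [-30.0, -31.4, 28.5], [-25.0, -31.4, 28.4], [-20.0, -44.0, 38.5], [-15.0, -43.5, 39.5], [-10.0, -43.9, 40.7], [-5.0, -43.7, 40.2], [0.0, -42.8, 40.3], [5.0, -43.3, 39.9], [10.0, -36.9, 33.4], [15.0, -44.0, 38.6], [20.0, -48.9, 51.3], [25.0, -58.0, 57.7], [30.0, -58.2, 58.7], [35.0, -23.0, 22.8], [40.0, -43.9, 40.2], [45.0, -43.8, 40.0], [50.0, -43.7, 40.0], [55.0, -43.5, 41.1], [60.0, -43.6, 41.0], [65.0, -43.4, 40.7], [70.0, -43.2, 40.6], [75.0, -40.7, 37.8], [80.0, -44.4, 40.2], [85.0, -44.1, 41.3], [90.0, -44.0, 41.1], [95.0, -43.3, 40.4]]
-3.4258917332461842 3.6417547669102253
```

The pack's length profile runs from -55 to +54.5, with the ridge at 6..12, the top tilted from 44 to 50 mm, and the bay about 38 mm open. All of this matches the description. I descend to about 14 mm above the spot behind the ridge, then press.

Emit:
send_rows([
  {"travel": [-2,0.5,40],"delta_rot": [0,0,0],"fingers": 1},
  {"travel": [-2,0.5,40],"delta_rot": [0,0,0],"fingers": 1},
  {"travel": [0,0,40],"delta_rot": [0,0,0],"fingers": 1},
  {"travel": [0,0,30],"delta_rot": [0,0,0],"fingers": 1},
  {"travel": [0,0,15],"delta_rot": [0,0,0],"fingers": 1},
  {"travel": [0,0,3],"delta_rot": [0,0,0],"fingers": 1},
  {"travel": [0,0,0],"delta_rot": [0,0,0],"fingers": 1},
])

```text
clock: 6.38
eef_pos: [520.9, -135.3, 75.3]
eef_rot: [3.141, -0.001, 0.223]
wrist_force: [0.8, -0.1, 1.2]
finger_gap: 0.7
```

```bash
python3 look.py d
python3 - <<'E'
from h import *
c=shot('wrist'); 
for s,nm in((-12,'x'),):
  pass
p=np.load('pics/d.npz')['P']; a=np.radians(13.2); ux=np.array([np.cos(a),np.sin(a)]); uy=np.array([-ux[1],ux[0]])
q=(p[...,:2]-[524,-133.])@np.stack([ux,uy],1)
for v in range(-20,24,2):
  m=(abs(q[...,0]-v)<1)&(abs(q[...,1])<18)&(p[...,2]<100)&(p[...,2]>10)
  if m.sum(): print(v,np.round(np.percentile(p[m][:,2],[10,50,90]),1),m.sum())
E
```

```text
6.425 [ 520.9 -135.3   75.6] [ 3.141e+00 -1.000e-03  2.230e-01] [ 0.4  0.5 -0.5] 0.38573282633308653
pack 0.72 [ 527.  -128.3   26.9] [247. 210.]
thumb 0.79 [ 530.9 -130.8   51.2] [251. 217.]
nose 0.63 [ 579.1 -118.5   48.9] [249. 142.]
lip 0.91 [ 586.6 -120.2   50.8] [254. 132.]
home 0.71 [463.4   3.5   2.3] [ 86. 237.]
charger rect 0.95 ((575.8391723632812, -123.1037368774414), (195.3581085205078, 100.34445190429688), 12.703536987304688) [20.18253209 38.50770921 48.72822869]
pack rect 0.57 ((530.984619140625, -133.74697875976562), (99.48334503173828, 70.6292495727539), 12.481694221496582) [44.86231928 48.30401536 52.02910067]
pack rect 0.47 ((464.2387390136719, -148.145263671875), (155.91220092773438, 8.12954330444336), 12.47608470916748) [  8.95822398  24.28528967 162.20825452]
-20 [45.5 46.2 47.1] 6
-18 [46.2 47.3 47.6] 6
-16 [45.9 46.8 48. ] 13
-14 [45.8 46.5 47.4] 13
-12 [46.4 46.7 47.8] 17
-10 [45.9 46.6 47.2] 19
-8 [46.4 47.2 47.8] 23
-6 [46.4 47.  48. ] 27
-4 [46.4 47.3 47.7] 28
-2 [46.7 47.4 48.4] 36
0 [46.4 47.  47.9] 54
2 [46.6 47.2 48.1] 113
4 [47.2 70.1 94. ] 222
6 [60.5 82.2 97. ] 1066
8 [51.8 52.6 53.3] 146
10 [51.6 52.5 53.2] 157
12 [47.2 48.6 52.4] 249
14 [47.1 47.8 48.6] 143
16 [47.1 48.  48.9] 150
18 [47.3 48.  48.7] 148
20 [47.4 48.1 48.9] 143
22 [47.6 48.2 49. ] 149
```

View pics/d.png

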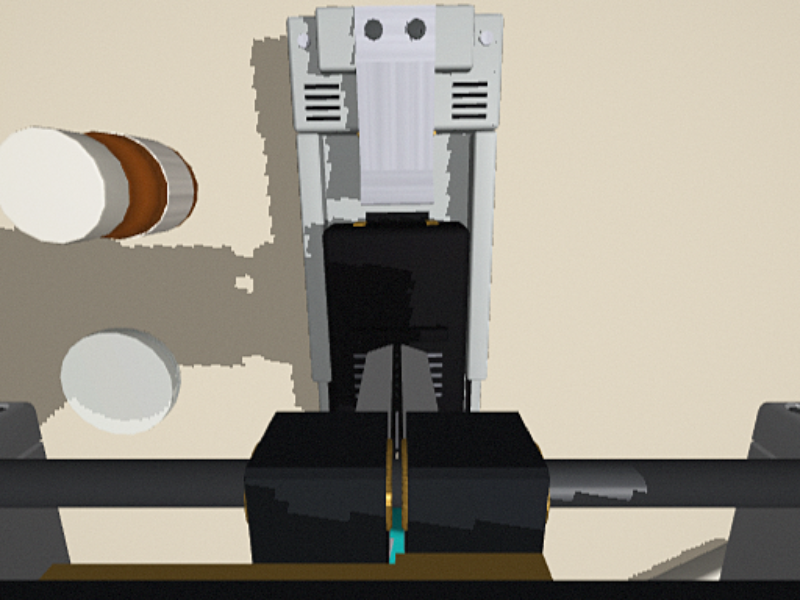

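The fingertips (front edge pixel row 345) stand just behind the ridge (row 328), centred on the pack. Now I press.

Emit:
send_rows([
  {"travel": [0,0,5],"delta_rot": [0,0,0],"fingers": 1},
  {"travel": [0,0,3],"delta_rot": [0,0,0],"fingers": 1},
  {"travel": [0,0,2],"delta_rot": [0,0,0],"fingers": 1},
  {"travel": [0,0,1],"delta_rot": [0,0,0],"fingers": 1},
  {"travel": [0,0,0],"delta_rot": [0,0,0],"fingers": 1},
])

```text
clock: 7.5
eef_pos: [520.9, -135.0, 64.0]
eef_rot: [3.141, -0.001, 0.223]
wrist_force: [0.0, 2.8, 7.5]
finger_gap: 0.9
```

Emit:
send_rows([
  {"travel": [0,0,1],"delta_rot": [0,0,0],"fingers": 1},
  {"travel": [0,0,0.5],"delta_rot": [0,0,0],"fingers": 1},
  {"travel": [0,0,0],"delta_rot": [0,0,0],"fingers": 1},
])

```text
clock: 7.88
eef_pos: [521.3, -135.0, 63.2]
eef_rot: [3.141, -0.002, 0.223]
wrist_force: [-1.1, 3.3, 13.8]
finger_gap: 0.5
```

Emit:
send_rows([
  {"travel": [0,0,0.7],"delta_rot": [0,0,0],"fingers": 1},
  {"travel": [1,0,0],"delta_rot": [0,0,0],"fingers": 1},
  {"travel": [2,0,0],"delta_rot": [0,0,0],"fingers": 1},
  {"travel": [2,0,0],"delta_rot": [0,0,0],"fingers": 1},
  {"travel": [2,0,0],"delta_rot": [0,0,0],"fingers": 1},
])

```text
clock: 8.5
eef_pos: [528.1, -134.2, 63.1]
eef_rot: [3.14, -0.002, 0.223]
wrist_force: [-5.6, -1.0, 21.2]
finger_gap: 0.4
```

Emit:
send_rows([
  {"travel": [2,0,0],"delta_rot": [0,0,0],"fingers": 1},
  {"travel": [2,0,0],"delta_rot": [0,0,0],"fingers": 1},
  {"travel": [2,0,0],"delta_rot": [0,0,0],"fingers": 1},
  {"travel": [2,0,0],"delta_rot": [0,0,0],"fingers": 1},
  {"travel": [2,0,0],"delta_rot": [0,0,0],"fingers": 1},
])

```text
clock: 9.12
eef_pos: [537.6, -132.0, 63.1]
eef_rot: [3.14, -0.002, 0.223]
wrist_force: [-7.9, -2.3, 22.9]
finger_gap: 0.2
```

Emit:
send_rows([
  {"travel": [2,0,0],"delta_rot": [0,0,0],"fingers": 1},
  {"travel": [2,0,0],"delta_rot": [0,0,0],"fingers": 1},
  {"travel": [2,0,0],"delta_rot": [0,0,0],"fingers": 1},
  {"travel": [2,0,0],"delta_rot": [0,0,0],"fingers": 1},
  {"travel": [2,0,0],"delta_rot": [0,0,0],"fingers": 1},
])

```text
clock: 9.75
eef_pos: [543.9, -130.6, 63.0]
eef_rot: [3.141, 0.008, 0.223]
wrist_force: [-42.7, -8.8, 45.8]
finger_gap: 0.5
```

Horizontal force jumped to 43 N, so something is blocking. I look before pushing further.

```bash
python3 look.py e
python3 - <<'E'
from h import *
p=np.load('pics/e.npz')['P']; a=np.radians(13.2); ux=np.array([np.cos(a),np.sin(a)]); uy=np.array([-ux[1],ux[0]])
q=(p[...,:2]-[524,-133.])@np.stack([ux,uy],1)
for lo,hi in((-13,10),(18,27),(-30,-20)):
 print(lo)
 for v in range(20,116,4):
  m=(abs(q[...,0]-v)<2)&(q[...,1]>lo)&(q[...,1]<hi)&(p[...,2]<70)&(p[...,2]>10)
  if m.sum(): print(v,np.round(np.percentile(p[m][:,2],[10,50,90]),1),end=' ')
E
```

```text
9.8 [ 543.8 -130.6   63. ] [3.142 0.008 0.223] [-37.4  -7.9  42.5] 0.35067109629034143
pack 0.74 [ 542.8 -127.1   19.5] [249. 221.]
thumb 0.75 [ 553.3 -127.7   47.3] [253. 222.]
lip 0.69 [ 587.9 -117.    57.5] [248. 170.]
charger rect 0.84 ((591.5545654296875, -118.48526000976562), (152.70167541503906, 102.03243255615234), 13.050650596618652) [21.18336439 39.27957378 49.38605649]
pack rect 0.58 ((561.6368408203125, -126.7990951538086), (80.73361206054688, 63.52043151855469), 12.633790969848633) [43.08566091 44.53154322 49.20498375]
pack rect 0.47 ((485.132568359375, -141.3092498779297), (159.79788208007812, 3.750990152359009), 12.676369667053223) [ 3.16443818  7.18039238 10.90029245]
-13
28 [49.8 59.3 67.8] 32 [48.9 49.6 51.6] 36 [43.9 45.  49.1] 40 [43.7 44.5 45.3] 44 [43.7 44.5 45.3] 48 [43.8 44.5 45.4] 52 [43.9 44.6 45.2] 56 [43.8 44.5 45.3] 60 [43.6 44.6 45.3] 64 [44.3 50.8 52.2] 68 [49.2 50.4 51.4] 72 [47.2 48.4 49.5] 76 [45.3 46.4 47.4] 80 [44.8 45.6 46.4] 84 [45.1 46.  46.7] 88 [45.5 46.3 47.2] 92 [45.8 46.7 47.4] 96 [46.1 47.  48. ] 100 [46.5 47.3 48.3] 104 [46.8 47.6 48.5] 1
[... 315 characters left out ...]
.5 45.2] 76 [21.1 42.8 44.7] 80 [19.6 20.7 21.4] 84 [19.7 20.6 21.3] 88 [19.7 20.6 21.3] 92 [19.7 20.8 36.5] 96 [37.6 38.4 39.3] 100 [37.8 38.7 39.7] 104 [38.  38.8 39.7] 108 [37.4 38.6 39.5] 112 [37.7 38.6 39.6] -30
20 [43.8 44.7 45.3] 24 [43.8 44.6 45.3] 28 [44.  44.7 45.9] 32 [44.  48.4 50.2] 36 [43.8 44.7 48.4] 40 [43.8 44.6 45.3] 44 [43.9 44.5 45.3] 48 [43.9 44.6 45.4] 52 [43.8 44.5 45.4] 56 [43.7 44.5 45.4] 60 [43.5 44.5 45.4] 64 [43.8 44.5 45.4] 68 [43.7 44.4 45.2] 72 [43.8 44.5 45.2] 76 [29.4 43.3 44.7] 80 [19.7 20.4 21.7] 84 [19.9 20.6 21.4] 88 [19.9 20.6 21.3] 92 [19.6 20.3 21.2] 96 [37.  38.2 39.1] 100 [37.7 38.5 39.5] 104 [37.8 38.7 39.5] 108 [37.7 38.6 39.4] 112 [37.7 38.6 39.6]
```

View pics/e.png

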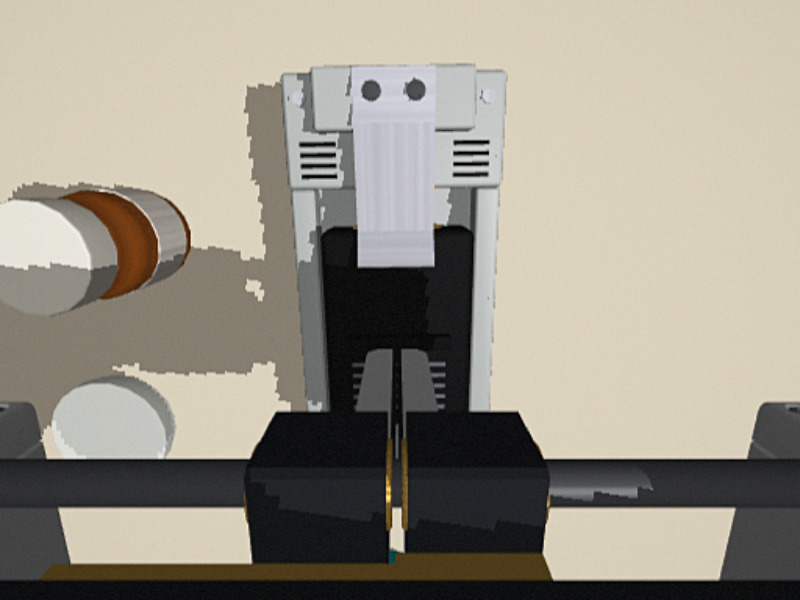

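The pack is flat (top 44.5 mm across) and its nose is at 77, already 14 mm under the lifted leaf, so it is riding over the strip's dip. The extra press is adding friction. I ease it slightly and keep pushing in small steps.

Emit:
send_rows([
  {"travel": [0,0,-1],"delta_rot": [0,0,0],"fingers": 1},
  {"travel": [0,0,-0.5],"delta_rot": [0,0,0],"fingers": 1},
  {"travel": [0,0,0],"delta_rot": [0,0,0],"fingers": 1},
])

```text
clock: 10.58
eef_pos: [543.8, -130.6, 63.1]
eef_rot: [-3.141, 0.008, 0.223]
wrist_force: [-28.1, -9.6, 24.8]
finger_gap: 0.1
```

Emit:
send_rows([
  {"travel": [1,0,0],"delta_rot": [0,0,0],"fingers": 1},
  {"travel": [1,0,0],"delta_rot": [0,0,0],"fingers": 1},
  {"travel": [0,0,0],"delta_rot": [0,0,0],"fingers": 1},
])

```text
clock: 10.95
eef_pos: [548.1, -129.3, 63.2]
eef_rot: [3.141, 0.001, 0.223]
wrist_force: [-7.6, -3.3, 10.9]
finger_gap: 0.7
```

It slid through and the forces dropped. I continue.

Emit:
send_rows([
  {"travel": [1,0,0.4],"delta_rot": [0,0,0],"fingers": 1},
  {"travel": [1.5,0,0],"delta_rot": [0,0,0],"fingers": 1},
  {"travel": [1.5,0,0],"delta_rot": [0,0,0],"fingers": 1},
  {"travel": [1.5,0,0],"delta_rot": [0,0,0],"fingers": 1},
  {"travel": [1.5,0,0],"delta_rot": [0,0,0],"fingers": 1},
])

```text
clock: 11.58
eef_pos: [554.9, -127.7, 63.2]
eef_rot: [3.141, 0.002, 0.223]
wrist_force: [-12.2, -2.2, 16.2]
finger_gap: 0.6
```

Emit:
send_rows([
  {"travel": [1,0,0],"delta_rot": [0,0,0],"fingers": 1},
  {"travel": [1,0,0],"delta_rot": [0,0,0],"fingers": 1},
  {"travel": [0,0,0],"delta_rot": [0,0,0],"fingers": 1},
])

```text
clock: 11.95
eef_pos: [557.1, -127.2, 63.2]
eef_rot: [3.141, 0.001, 0.223]
wrist_force: [-8.2, -1.8, 13.7]
finger_gap: 0.1
```

Emit:
send_rows([
  {"travel": [1,0,0],"delta_rot": [0,0,0],"fingers": 1},
  {"travel": [1,0,0],"delta_rot": [0,0,0],"fingers": 1},
  {"travel": [0,0,0],"delta_rot": [0,0,0],"fingers": 1},
])

```text
clock: 12.32
eef_pos: [558.9, -126.8, 63.2]
eef_rot: [3.141, 0.001, 0.223]
wrist_force: [-9.2, -3.0, 15.7]
finger_gap: 0.2
```

Emit:
send_rows([
  {"travel": [1,0,0],"delta_rot": [0,0,0],"fingers": 1},
  {"travel": [1,0,0],"delta_rot": [0,0,0],"fingers": 1},
  {"travel": [0,0,0],"delta_rot": [0,0,0],"fingers": 1},
])

```text
clock: 12.7
eef_pos: [559.2, -126.8, 63.2]
eef_rot: [-3.141, 0.006, 0.223]
wrist_force: [-24.5, -5.5, 24.3]
finger_gap: 0.0
```

It stopped with force rising. One firmer push will show whether that is the stop or stiction.

Emit:
send_rows([
  {"travel": [1,0,-0.5],"delta_rot": [0,0,0],"fingers": 1},
  {"travel": [1,0,-0.3],"delta_rot": [0,0,0],"fingers": 1},
  {"travel": [0,0,0],"delta_rot": [0,0,0],"fingers": 1},
])

```text
clock: 13.08
eef_pos: [559.6, -126.7, 63.2]
eef_rot: [-3.14, 0.01, 0.223]
wrist_force: [-33.5, -9.3, 24.2]
finger_gap: 0.2
```

```bash
python3 look.py f
cat > chk.py <<'E'
from h import *; import sys
p=np.load('pics/%s.npz'%sys.argv[1])['P']; a=np.radians(13.2); ux=np.array([np.cos(a),np.sin(a)]); uy=np.array([-ux[1],ux[0]])
q=(p[...,:2]-[524,-133.])@np.stack([ux,uy],1)
for lo,hi in((-13,10),(18,27),(-30,-20)):
 print(lo)
 for v in range(36,116,3):
  m=(abs(q[...,0]-v)<1.5)&(q[...,1]>lo)&(q[...,1]<hi)&(p[...,2]<70)&(p[...,2]>10)
  if m.sum(): print(v,np.round(np.percentile(p[m][:,2],[10,50,90]),1),end=' ')
E
python3 chk.py f
```

```text
13.125 [ 559.6 -126.7   63.2] [-3.14   0.01   0.223] [-33.2  -9.1  23.9] 0.5411947953902501
pack 0.59 [ 560.2 -123.2   20.7] [250. 220.]
charger 0.66 [ 5.636e+02 -1.280e+02 -4.000e-01] [257. 208.]
thumb 0.76 [ 569.8 -121.3   48.1] [250. 220.]
thumb 0.72 [ 587.3 -119.3   56.7] [252. 198.]
lip 0.56 [ 586.5 -118.6   58.1] [251. 200.]
charger rect 0.95 ((562.74072265625, -126.27706146240234), (208.71676635742188, 94.39112091064453), 16.736772537231445) [33.84381014 45.45941058 49.59560509]
pack rect 0.65 ((573.2218627929688, -123.16647338867188), (87.64838409423828, 66.02584075927734), 13.405678749084473) [43.02884075 44.54409683 49.37895627]
-13
42 [44.4 44.6 44.9] 45 [49.9 59.6 68. ] 48 [48.8 49.6 50.2] 51 [44.1 46.4 49.8] 54 [43.8 44.6 45.3] 57 [43.8 44.5 45.4] 60 [43.8 44.6 45.5] 63 [44.  44.6 45.5] 66 [50.8 51.8 52.9] 69 [49.1 50.3 51.2] 72 [47.8 48.8 50. ] 75 [46.1 47.  48.4] 78 [45.1 45.9 46.9] 81 [45.5 46.2 47. ] 84 [45.6 46.3 47.1] 87 [45.8 46.5 47.4] 90 [46.  46.7 47.5] 93 [46.1 47.  47.7] 96 [46.4 47.2 48. ] 99 [46.8 47.5 48.2] 102 [46.8 47.6 48.4] 105 [47.  47.8 48.5] 108 [47
[... 452 characters left out ...]
 44. ] 96 [37.9 38.5 39.2] 99 [38.  38.7 39.4] 102 [37.6 38.6 39.4] 105 [37.8 38.5 39.4] 108 [37.9 38.6 39.5] 111 [37.9 38.8 39.5] 114 [37.8 39.  46.5] -30
36 [44.1 44.6 45.3] 39 [43.6 44.6 45.4] 42 [43.6 44.6 45.4] 45 [43.8 44.7 49.5] 48 [44.2 45.3 49.9] 51 [43.7 44.8 49.2] 54 [43.8 44.7 45.5] 57 [44.1 44.6 45.2] 60 [43.8 44.6 45.4] 63 [43.9 44.5 45.4] 66 [43.9 44.6 45.3] 69 [43.2 44.4 45.2] 72 [43.9 44.6 45.4] 75 [43.7 44.5 45.2] 78 [43.6 44.7 45.2] 81 [43.7 44.4 45.1] 84 [43.9 44.5 45.5] 87 [43.4 44.4 45.5] 90 [43.7 44.6 45.3] 93 [37.8 43.3 44.7] 96 [37.3 38.5 39.1] 99 [37.7 38.7 39.4] 102 [37.8 38.6 39.7] 105 [37.7 38.6 39.3] 108 [37.7 38.5 39.5] 111 [37.7 38.8 39.5] 114 [37.9 38.7 46.7]
```

The nose meets the stop (pack top to 92, then the head at 93, with no floor gap), and the pack is flat. I unwind the push, then lift off.

Emit:
send_rows([
  {"travel": [-1,0,-0.5],"delta_rot": [0,0,0],"fingers": 1},
  {"travel": [-1,0,-0.5],"delta_rot": [0,0,0],"fingers": 1},
  {"travel": [0,0,0],"delta_rot": [0,0,0],"fingers": 1},
])

```text
clock: 13.9
eef_pos: [559.1, -126.7, 63.3]
eef_rot: [-3.141, 0.006, 0.222]
wrist_force: [-15.3, -7.8, 4.8]
finger_gap: 0.2
```

Emit:
send_rows([
  {"travel": [-0.8,0,0],"delta_rot": [0,0,0],"fingers": 1},
  {"travel": [-0.4,0,-0.5],"delta_rot": [0,0,0],"fingers": 1},
  {"travel": [0,0,-1],"delta_rot": [0,0,0],"fingers": 1},
  {"travel": [-1,0,-2],"delta_rot": [0,0,0],"fingers": 1},
  {"travel": [-1,0,-5],"delta_rot": [0,0,0],"fingers": 1},
  {"travel": [0,0,-15],"delta_rot": [0,0,0],"fingers": 1},
  {"travel": [0,0,-30],"delta_rot": [0,0,0],"fingers": 1},
  {"travel": [-10,0,-40],"delta_rot": [0,0,0],"fingers": 1},
  {"travel": [-20,0,-40],"delta_rot": [0,0,0],"fingers": 1},
  {"travel": [-20,0,-20],"delta_rot": [0,0,0],"fingers": 1},
  {"travel": [0,0,0],"delta_rot": [0,0,0],"fingers": 1},
  {"travel": [0,0,0],"delta_rot": [0,0,0],"fingers": 1},
])

```text
clock: 15.4
eef_pos: [509.7, -137.4, 217.3]
eef_rot: [-3.141, 0.0, 0.223]
wrist_force: [0.3, -0.7, 0.5]
finger_gap: 0.7
```

```bash
python3 look.py g; python3 chk.py g
```

```text
15.45 [ 509.7 -137.3  216.9] [-3.141e+00  1.000e-03  2.230e-01] [ 0.2 -0.3 -0.2] 0.37429886352304087
pack 0.68 [ 562.  -122.7   20.1] [252. 136.]
pack 0.62 [513.9 157.5  20.1] [ 18. 124.]
charger 0.7 [514.7 159.3   4.9] [ 26. 122.]
charger 0.64 [ 6.102e+02 -4.085e+02  2.000e-01] [473. 148.]
thumb 0.77 [ 567.8 -121.1   47.3] [251. 132.]
nose 0.96 [ 616.3 -109.1   46.2] [250.  86.]
nose 0.24 [ 560.2 -124.8   21.4] [253. 138.]
lip 0.85 [ 588.5 -115.3   56.6] [250. 113.]
charger rect 0.87 ((562.984619140625, -125.58313751220703), (211.65109252929688, 86.10081481933594), 13.589877128601074) [19.94789641 37.1201694  49.08136769]
charger rect 0.72 ((508.6339111328125, 144.1338653564453), (217.36578369140625, 75.78392028808594), 1.6247249841690063) [ 8.36380467 24.6277307  47.31465236]
pack rect 0.7 ((504.81353759765625, 139.26820373535156), (52.44221496582031, 127.56829833984375), 77.66329193115234) [33.40973513 44.34130904 46.19135755]
pack rect 0.64 ((561.82958984375, -126.32228088378906), (110.0425033569336, 62.11086654663086), 13.469067573547363) [43.20493445 44.69415261 48.10327595]
-1
[... 943 characters left out ...]
 44.7] 96 [37.3 38.4 39.2] 99 [37.7 38.5 39.3] 102 [37.5 38.4 39.8] 105 [37.8 38.6 39.6] 108 [37.4 38.4 39.6] 111 [37.5 38.6 39.3] 114 [38.4 41.2 46.7] -30
36 [43.2 44.6 45.5] 39 [43.8 44.6 45.6] 42 [43.6 44.6 45.3] 45 [44.2 45.6 49.8] 48 [44.1 45.5 50.2] 51 [43.7 45.2 47.4] 54 [43.6 44.5 45.2] 57 [43.7 44.7 45.3] 60 [43.9 44.5 45.7] 63 [43.6 44.6 45.5] 66 [43.6 44.5 45.3] 69 [43.4 44.4 45.9] 72 [43.4 44.5 45.3] 75 [44.  44.6 45.6] 78 [43.9 44.9 45.4] 81 [43.6 44.3 45.4] 84 [43.4 44.4 45. ] 87 [43.8 44.5 45.7] 90 [44.1 44.7 45. ] 93 [37.8 43.4 44.7] 96 [37.4 38.2 39.3] 99 [38.  38.4 39.3] 102 [37.6 38.5 39.5] 105 [37.4 38.8 39.7] 108 [37.9 38.7 39.2] 111 [37.7 38.4 39.6] 114 [37.2 40.1 46. ]
```

View pics/g.png

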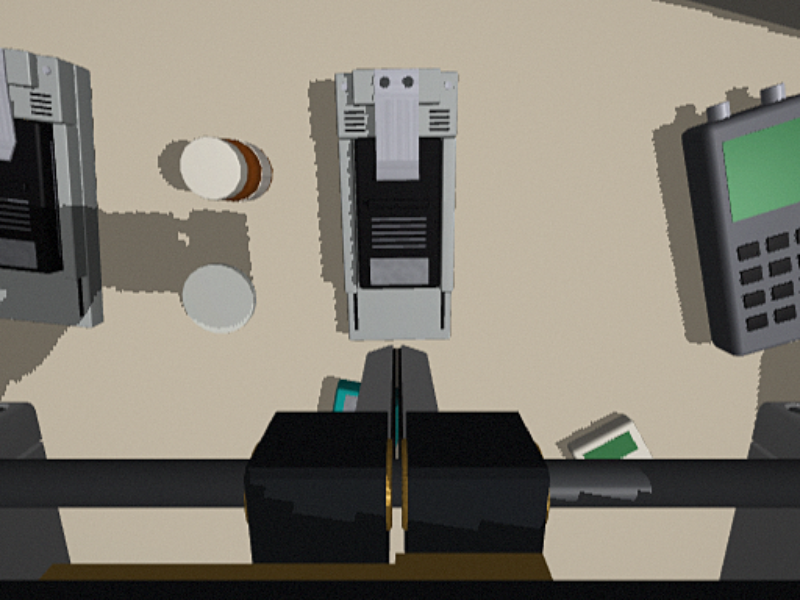

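The pack (pixels 355-441 across, rows 138-290) is flat under the leaf with its nose against the head and bare floor behind it, like its neighbour. The jar, dish, meter and timer are in place. I hand in.

```bash
python3 -c "
from cell import manip; print(manip.sign_off())"
```

```text
the job is handed in; nothing more can be done
None
```

The pack in the right-hand charger is pressed flat, slid home under the leaf spring and released. I handed the job in just after 15.4 s on the robot clock; no verdict was reported.

- **Method:** I pressed just behind the thumb ridge with closed fingertips, mostly at about 14–24 N. I then slid the pack about 38 mm to the stop, eased off the push and lifted clear.
- **Snag on the way:** Partway under the leaf it stuck, with about 43 N of push and 46 N of press at the wrist. A look showed the pack flat and its nose already under the leaf, so I eased the press and it slid through.
- **Last checks, after release:**
  - The pack's top is level at about 44.5 mm along its whole length.
  - Its nose meets the head with no floor showing between them.
  - The leaf is lifted, with its dip about 3 mm higher than before.
  - The wrist force is about 0 N, so the robot touches nothing.
- **Not directly measured:** I judged the pin depth and leaf angle from the depth images only. In the last wrist picture the jar, dish, meter, timer and other pack look undisturbed. The bottle and beaker were out of that view, and I did not look at them again.

No check failed or disagreed.

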